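# Check-weigh calibration of the packing scale

## Task

Calibrate the small low packing scale from its separate three-key keypad: press the round key while the pan is empty, then stand the small check weight upright on the pan, let go of it and press the square key, then stand the large check weight upright beside it and press the long key. Press each key fully home, one at a time and only at its own turn, and let it spring back; set the weights down on the pan rather than dropping them, wholly on it and not stacked, and leave both there. Do not shift the loose carrot or the rolls of tape on the table.

Things in the scene. Friction and masses are not known exactly. Their poses are not given: they have to be found in the camera images.
- scale: low grey scale with a plain steel pan, square 150 x 150 mm, fixed to the table. Origin: centre of its underside, on the table; x and y run parallel to the pan's edges, z up. The flat pan top is 50 mm above the origin and reaches 75 mm from the centre to each side, with no rim. The pan does not sink.
- keypad: flat grey keypad of the scale, 110 mm (its x) by 200 mm (its y), 34 mm high, fixed to the table separately from the scale. Origin: centre of its underside, on the table. Three white spring keys stand in a row along its y, 60 mm apart, 20 mm to the near (-x) side of its centre line (key order varies); a black display strip lies on the far (+x) side.
- round_key_top (a point): centre of the top face of the round white key, 34 mm in diameter; 47 mm above the table when up, it moves with the key. Site axes as the keypad's.
- square_key_top (a point): centre of the top face of the square white key, 34 x 34 mm; 47 mm above the table when up, it moves with the key. Site axes as the keypad's.
- long_key_top (a point): centre of the top face of the long narrow white key, 48 mm (keypad x) by 18 mm (keypad y); 47 mm above the table when up, it moves with the key. Site axes as the keypad's.
- round_key (a joint): travel of the round key in m: 0 up, 0.006 fully home (straight down). Spring: about 0.9 N to start, 3.6 N fully home; it springs back. Each key top stands 10 mm above its black bezel.
- square_key (a joint): travel of the square key in m: 0 up, 0.006 fully home; spring as the round key.
- long_key (a joint): travel of the long key in m: 0 up, 0.006 fully home; spring as the round key.
- small_weight: the small pale-brass check weight: a knobbed cylinder 24 mm in diameter, 22 mm high, 0.1 kg, standing upright on the table, loose. Origin: centre of its underside; z along its axis.
- large_weight: the large pale-brass check weight: a knobbed cylinder 38 mm in diameter, 40 mm high, 0.5 kg, standing upright on the table, loose. Origin: centre of its underside; z along its axis.
- carrot: bystander: a loose carrot, 150 x 78 x 45 mm, in front of the carrot heap. Origin: centre of its underside.
- clear_tape: bystander: the taller and nearer of two tape rolls lying flat beyond the scale and keypad, 96 mm across, 48 mm high. Origin: centre of its underside.
Not all that is in view belongs to the job. There is more than one size of the large_weight; the job needs the smallest.

How it is judged:
By the outcome, as a careful person would: the job done as asked, in the order asked, and still so for the second after the job is handed in, with the robot touching nothing.
It also fails if it takes over 72 s, if anything falls off the work surface, if the arm or the gripper's body presses on something with over 40 N, if the wrist force passes 120 N, or if a joint passes its speed limit or range.

## Robot

A 6-joint arm with a two-finger parallel gripper is mounted at the origin on a cart in front of the work surface, level with it; the furniture and walls round the work are solid. World frame = base frame: x ahead of the robot, y to its left, z up, the work surface at z = 0. Lengths are in m, angles in rad, forces in N, time in s.
With the tool pointing down it reaches from about 0.25 to 0.775 m from the base axis. Payload 8.9 kg.
Tool frame: the origin (TCP) lies midway between the tips of the shut fingers; the grasp point (between the pads) lies 19 mm behind it (r.tcp_to_grasp is the distance from the TCP to the grasp point, in m); z points along the fingers, y is the line along which they close (so a half turn about z gives the same grasp; the last joint's range is limited). The gripper opens to 85 mm and grips with 20 to 120 N. Pads are 22 mm wide; open, the fingers measure 114 mm over their backs; the gripper's body (76 mm by 85 mm) begins 54 mm behind the grasp point. The pads swing forward as they close: fully open they stand 13 mm farther back than shut.
Start: joints at [1.025, 0.291, -0.153, 1.127, 0, 1.431], TCP at [0.208, 0.482, 0.231] pointing down, gripper open.
Joint ranges: [-2.52, 2.52], [-0.91, 1.74], [-1.3, 1.37], [-1.96, 2.02], [-1.52, 1.47], [-3.14, 3.14]. Speed limits (rad/s): [2.22, 2.22, 2.79, 3.14, 3.14, 3.14].

## Interface

Orientations are given as a rotation vector (axis times angle).
In Python, from workcell import r gives the robot as it stands.
- The arm moves only by the tool step_arm, never from a script. Its argument "targets" is a list of rows, each a list of 3 entries, a list of its own where there are three numbers: the shift along the tool's x, y, z each as a share of 300 mm, from -1 to 1, then the turn about the tool's z as a share of 90 degrees, from -1 to 1, then the opening, from -1 (shut) to 1 (fully open). A call has 1 to 12 rows; each row shifts and turns the commanded pose from where the row before left it, along the tool's axes as they then stand; what a row does not reach is not made up. A row lasts 1/8 s, in which the tool goes at most 62.5 mm and 10.7 degrees, less where a joint would pass 70% of its speed; a pose out of reach is approached as far as the arm can. A call with a number of a shift or a turn outside -1 to 1 is refused whole. A call with a gripper value outside its range is refused whole. The fingers move at their own pace and stop on an object; "newtons" is the grip in N (left out, the last holds). Time passes only in rows, so rows that do not move let the fingers close. It gives the time, the measured TCP pose, the force, the opening and the grip force at its end, in the units of the state.
- r.state(): the state, without advancing time (a new reading comes with each control period).
- r.get_image(name): name is "side" or "top"; returns a dict with "frame" (384x512x3 uint8, red, green, blue), "intrinsics" (3x3 intrinsics, pixels), "dist" ([k1, k2, p1, p2, k3] as OpenCV has them; the pictures are not rectified), "view" (4x4, takes a point from world to camera coordinates). Camera axes: x right, y down, z forward; pixel columns grow to the right and rows downward; lengths in m; the calibration is good to about 2 mm. A picture is of the moment at which its call begins. There is no depth.
- r.hand_in(): hands the job in; it is judged then, once.
The state is a dict: "time_s": time; "joint_positions": joint angles; "joint_vel": joint speeds; "joint_torque": joint torques, N m; "eef_pos": TCP position; "ee_rot": TCP orientation; "force": force on the tool from outside, world axes, zero at the start; "torque": the same for the moment, N m; "opening": finger opening in m; "gripper_force": force on a finger pad.
Only numpy, scipy, OpenCV 4.12 (cv2) and the standard library are available. Lean on these libraries where they do the work, as an engineer would, in place of code of your own. Each camera call takes 0.05 s, during which the arm holds its last target. There are 200 camera calls.

## Working session

There is one attempt and no reset: what is moved stays moved. The work goes in short steps, Python scripts to look and compute and a tool call to move; the robot and the scene stay as the last step left them, time stands still between calls to the robot, and variables do not carry over. Pictures are saved under pics/ and viewed, at most 10 in all, crops included, and the job is handed in when it is done.

Besides the shell and the picture viewer there is one more tool, called after "Call:" by a JSON object that holds its "api" and its "payload". step_arm: Moves the arm, as the interface text tells. Its arguments: {"type":"object","properties":{"targets":{"type":"array"},"newtons":{"type":"number"}},"required":["targets"]}

```bash
mkdir -p pics; ls; python3 - <<'E'
from workcell import r
import cv2, numpy as np
np.set_printoptions(precision=4,suppress=True)
for n in("top","side"):
    d=r.get_image(n); cv2.imwrite(f"pics/{n}0.png",cv2.resize(d["frame"][:,:,::-1],(800,600),interpolation=cv2.INTER_CUBIC))
    np.savez(f"{n}0.npz",**d); print(n,d["intrinsics"],d["dist"],d["view"])
s=r.state(); print(s["eef_pos"],s["ee_rot"],s["opening"],r.tcp_to_grasp,s["time_s"],s["force"])
E
```

```text
pics
top [[365.9436   0.     257.518 ]
 [  0.     365.9436 192.3753]
 [  0.       0.       1.    ]] [0.0183 0.     0.     0.     0.    ] [[-0.0275 -0.9995 -0.0137 -0.0188]
 [-0.9843  0.0295 -0.174   0.5784]
 [ 0.1743  0.0087 -0.9847  1.1309]
 [ 0.      0.      0.      1.    ]]
side [[376.7075   0.     251.2718]
 [  0.     376.7075 189.8223]
 [  0.       0.       1.    ]] [-0.0373  0.      0.      0.      0.    ] [[ 0.9971 -0.0746  0.0118 -0.5796]
 [-0.0336 -0.5786 -0.8149  0.0449]
 [ 0.0676  0.8122 -0.5795  1.0935]
 [ 0.      0.      0.      1.    ]]
[0.2075 0.4818 0.2308] [-0.6345 -3.0764  0.0018] 0.0857272717856103 0.0187 0.1 [-0.1525 -0.5078 -0.2504]
```

View pics/top0.png

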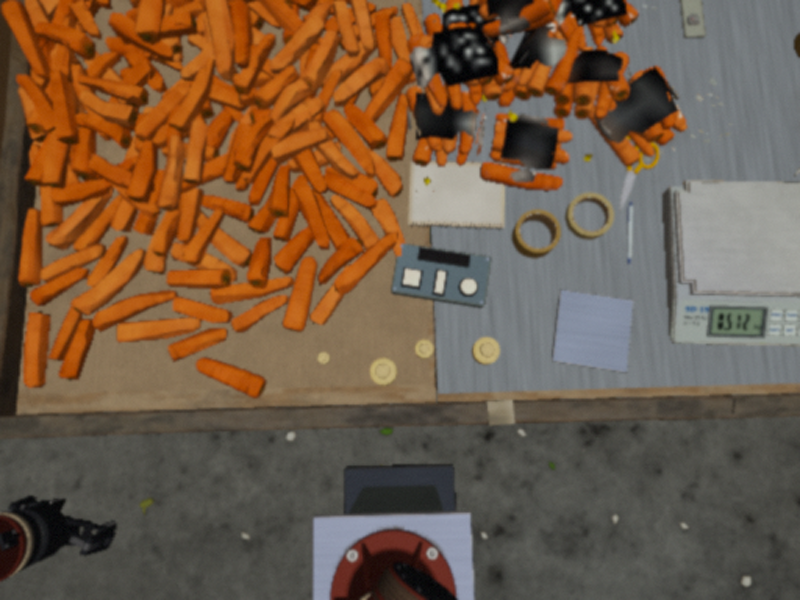

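View pics/side0.png

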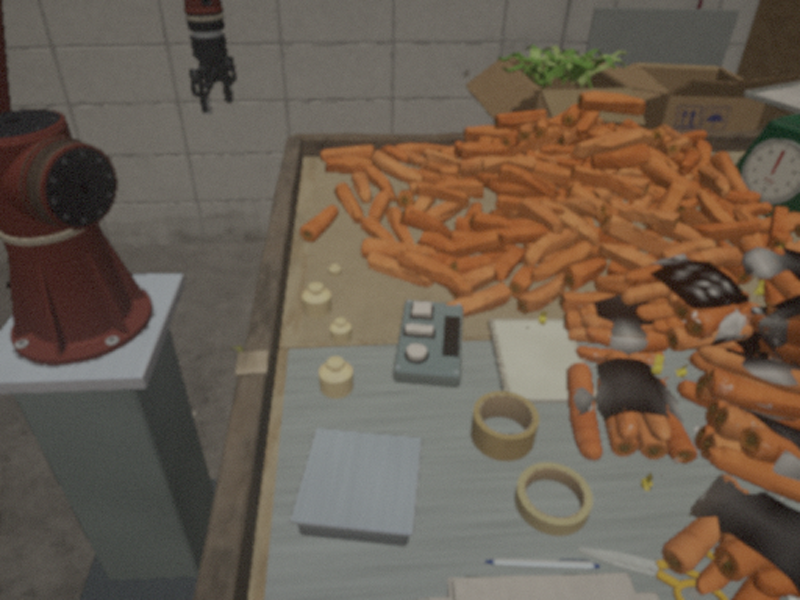

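The top view shows brass weights at (323,357) tiny, (383,371), (424,348) and (487,349). The keypad runs from (392,290) to (490,262), with square (412,277), long (440,282) and round (468,287) keys. The pan is centred near (594,331) and the tapes are at (537,232) and (590,215).

```bash
cat > h.py <<'E'
import numpy as np, cv2
from workcell import r
np.set_printoptions(precision=4,suppress=True)
def load(n): return dict(np.load(f"{n}.npz"))
def grab(n,tag):
    d=r.get_image(n); np.savez(f"{n}{tag}.npz",**d); return d
def toplane(d,uv,z):
    p=cv2.undistortPoints(np.array(uv,float).reshape(-1,1,2),d["intrinsics"],d["dist"]).reshape(-1,2)
    V=d["view"]; R=V[:3,:3]; c=-R.T@V[:3,3]
    ray=np.c_[p,np.ones(len(p))]@R
    return c+ray*((z-c[2])/ray[:,2:])
def proj(d,P):
    V=d["view"]; return cv2.projectPoints(np.array(P,float).reshape(-1,3),cv2.Rodrigues(V[:3,:3])[0],V[:3,3],d["intrinsics"],d["dist"])[0].reshape(-1,2)
def crop(d,x0,y0,x1,y1,s,fn):
    cv2.imwrite(fn,cv2.resize(d["frame"][y0:y1,x0:x1,::-1],None,fx=s,fy=s,interpolation=cv2.INTER_CUBIC))
E
python3 - <<'E'
from h import *
a,b=load("top0"),load("side0")
A=cv2.resize(a["frame"][150:245,190:410,::-1],None,fx=3.6,fy=3.6,interpolation=cv2.INTER_CUBIC)[:, :792]
crop(a,195,155,325,250,6,"pics/topc.png")
crop(b,185,150,305,260,5,"pics/sidec.png")
# rough
k=.64
for nm,p,z in [("tiny",(323,357),.01),("w2",(383,371),.03),("w3",(424,348),.02),("w4",(487,349),.04),("sq",(412,277),.047),("long",(440,282),.047),("rd",(468,287),.047)]:
    print(nm,toplane(a,np.array(p)*k,z)[0])
print(toplane(a,np.array([(561,291),(633,297),(628,371),(553,363)])*k,.05))
print(toplane(b,np.array([(315,430),(420,437),(408,540),(296,523)])*k,.05))
for nm,p in [("sq",(422,309)),("long",(420,328)),("rd",(417,352))]: print(nm,toplane(b,np.array(p)*k,.047)[0])
E
```

```text
tiny [0.4692 0.1352 0.01  ]
w2 [0.4353 0.0087 0.03  ]
w3 [ 0.4811 -0.0775  0.02  ]
w4 [ 0.4736 -0.2059  0.04  ]
sq [ 0.6276 -0.0569  0.047 ]
long [ 0.6151 -0.1148  0.047 ]
rd [ 0.6028 -0.1725  0.047 ]
[[ 0.5879 -0.363   0.05  ]
 [ 0.571  -0.5087  0.05  ]
 [ 0.4207 -0.484   0.05  ]
 [ 0.4407 -0.3357  0.05  ]]
[[ 0.4467 -0.3402  0.05  ]
 [ 0.5915 -0.362   0.05  ]
 [ 0.56   -0.5165  0.05  ]
 [ 0.4285 -0.4855  0.05  ]]
sq [ 0.6289 -0.0636  0.047 ]
long [ 0.6191 -0.1179  0.047 ]
rd [ 0.6072 -0.1802  0.047 ]
```

View pics/topc.png

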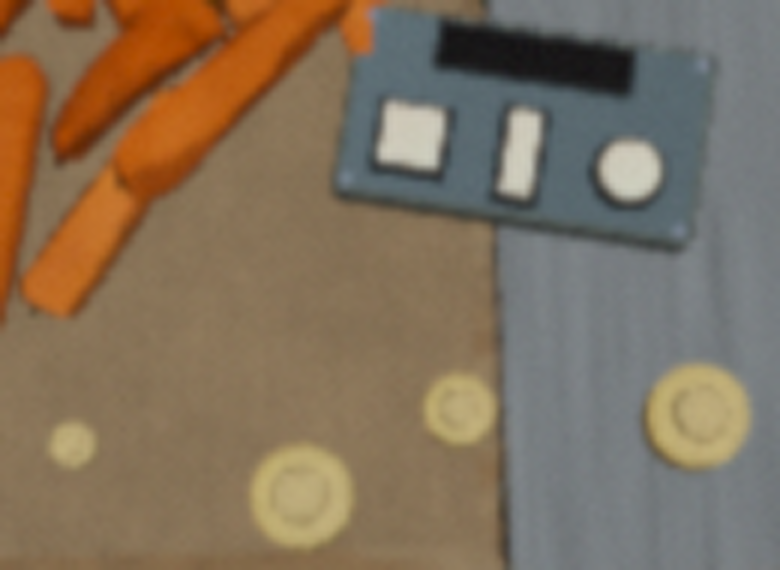

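View pics/sidec.png

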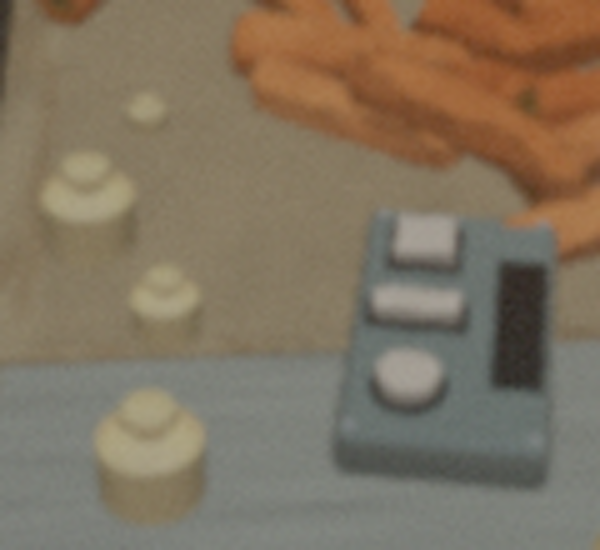

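Estimated diameters from the top crop are about 26 mm for the tiny one, so it is the small weight, 39 mm for the one at (460,409), so it is the large weight, and about 57 mm for the other two, which are decoys. I'll refine the positions by segmentation.

```bash
python3 - <<'E'
from h import *
from scipy.spatial.transform import Rotation as Ro
a,b=load("top0"),load("side0")
def blobs(d,mask,box,amin):
    x0,y0,x1,y1=box; m=np.zeros_like(mask); m[y0:y1,x0:x1]=mask[y0:y1,x0:x1]
    n,_,st,c=cv2.connectedComponentsWithStats(m.astype(np.uint8))
    return [(c[i],st[i]) for i in range(1,n) if st[i][4]>=amin]
for nm,d,kb in(("top",a,(250,165,316,200)),("side",b,(250,185,300,240))):
    f=d["frame"].astype(int)
    for c,s in blobs(d,f.min(2)>145,kb,20): print(nm,"key",c,s,toplane(d,c,.047)[0])
wa=[((72,444),.022),((460,409),.040)]; wb=[((147,100),.022),((163,273),.040)]
for (p,z),(q,_) in zip(wa,wb):
    print("w",toplane(a,(np.array(p)+.5)/6-.5+[195,155],z)[0],toplane(b,(np.array(q)+.5)/5-.5+[185,150],z)[0])
s=r.state();print(Ro.from_rotvec(s["ee_rot"]).as_matrix())
E
```

```text
top key [263.1613 177.0968] [258 172  11  11  93] [ 0.6282 -0.0552  0.047 ]
top key [281.371  179.8387] [279 174   6  13  62] [ 0.6173 -0.1141  0.047 ]
top key [299.6761 182.8028] [295 179  10   9  71] [ 0.6057 -0.1731  0.047 ]
side key [269.5128 196.4615] [265 194  10   6  39] [ 0.628  -0.0574  0.047 ]
side key [267.9259 209.4074] [261 208  15   4  27] [ 0.617  -0.1156  0.047 ]
side key [266.3256 223.6512] [262 221  10   6  43] [ 0.6064 -0.1738  0.047 ]
w [0.4679 0.1339 0.022 ] [0.4698 0.1326 0.022 ]
w [ 0.4792 -0.0767  0.04  ] [ 0.4806 -0.0754  0.04  ]
[[-0.9184  0.3957 -0.0006]
 [ 0.3957  0.9184 -0.001 ]
 [ 0.0002 -0.0012 -1.    ]]
```

Call:
{"api": "step_arm", "payload": {"targets": [[[0,0,0],-0.0863,-1],[[0,0,0],-0.0863,-1],[[0,0,0],-0.0863,-1],[[-0.0885,-0.1456,0],0,-1],[[-0.0885,-0.1456,0],0,-1],[[-0.0885,-0.1456,0],0,-1],[[-0.0885,-0.1456,0],0,-1],[[-0.0885,-0.1456,0],0,-1],[[-0.0885,-0.1456,0],0,-1],[[-0.0885,-0.1456,0],0,-1],[[-0.0885,-0.1456,0],0,-1],[[-0.0885,-0.1456,0],0,-1]], "newtons": 20}}

```text
time_s: 1.6
eef_pos: [0.4471, 0.0874, 0.2312]
ee_rot: [-0.0, -3.141, -0.0]
force: [0.0, -0.1, 0.0]
opening: -0.0
gripper_force: 0.0
```

Call:
{"api": "step_arm", "payload": {"targets": [[[-0.0883,-0.145,0],0,-1],[[-0.0883,-0.145,0],0,-1],[[-0.0883,-0.145,0],0,-1],[[-0.0883,-0.145,0],0,-1],[[-0.0883,-0.145,0],0,-1],[[-0.0883,-0.145,0],0,-1],[[0,0,0.14],0,-1],[[0,0,0.14],0,-1],[[0,0,0.14],0,-1],[[0,0,0.14],0,-1],[[0,0,0],0,-1]]}}

```text
time_s: 2.98
eef_pos: [0.6027, -0.1709, 0.0601]
ee_rot: [-0.0, -3.135, -0.004]
force: [0.2, -0.1, 1.0]
opening: -0.0
gripper_force: 0.0
```

Call:
{"api": "step_arm", "payload": {"targets": [[[-0.011,-0.009,0],0,-1],[[0,0,0.025],0,-1],[[0,0,0.014],0,-1],[[0,0,0.014],0,-1],[[0,0,0.007],0,-1],[[0,0,0.007],0,-1],[[0,0,0],0,-1]]}}

```text
time_s: 3.85
eef_pos: [0.6088, -0.1747, 0.0433]
ee_rot: [0.0, 3.142, 0.0]
force: [-0.5, -0.4, 2.1]
opening: -0.0004
gripper_force: 1.2
```

Call:
{"api": "step_arm", "payload": {"targets": [[[0,0,0.008],0,-1],[[0,0,0.005],0,-1],[[0,0,0],0,-1],[[0,0,0],0,-1]]}}

```text
time_s: 4.35
eef_pos: [0.609, -0.1748, 0.0408]
ee_rot: [0.0, 3.141, -0.001]
force: [-5.7, 2.0, 16.0]
opening: -0.0002
gripper_force: 8.3
```

Call:
{"api": "step_arm", "payload": {"targets": [[[0,0,-0.1],0,-1],[[0,0,-0.1],0,-1],[[0,0,-0.1],0,-1],[[0,0,-0.1],0,0.18],[[0.0667,0.1467,0],0,0.18],[[0.0667,0.1467,0],0,0.18],[[0.0667,0.1467,0],0,0.18],[[0.0667,0.1467,0],0,0.18],[[0.0667,0.1467,0],0,0.18],[[0.0667,0.1467,0],0,0.18],[[0.0667,0.1467,0],0,0.18],[[0,0,0],0,0.18]]}}

```text
time_s: 5.85
eef_pos: [0.4673, 0.1358, 0.1593]
ee_rot: [0.006, -3.141, -0.001]
force: [0.5, 0.8, 0.3]
opening: 0.0502
gripper_force: 0.0
```

```bash
python3 - <<'E'
from h import *
d=grab("top","1"); e=grab("side","1")
t=cv2.resize(d["frame"][150:245,190:320,::-1],(400,292),interpolation=cv2.INTER_CUBIC)
u=cv2.resize(e["frame"][100:250,180:320,::-1],(400,428),interpolation=cv2.INTER_CUBIC)
o=np.zeros((428,800,3),np.uint8);o[:292,:400]=t;o[:,400:]=u;cv2.imwrite("pics/c1.png",o)
E
```

```text
(no output)
```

View pics/c1.png

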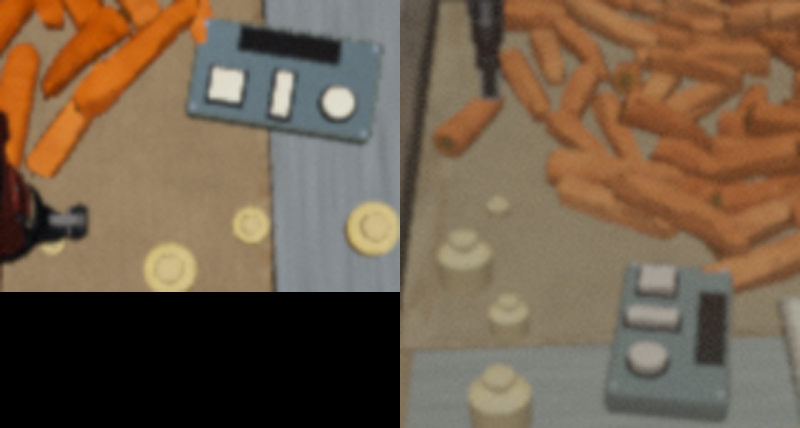

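The picture shows the keys up again at (338,102), and the gripper by the small weight at (52,245), not yet directly over it. I'm correcting and descending.

Call:
{"api": "step_arm", "payload": {"targets": [[[-0.005,-0.009,0],0,0.18],[[0,0,0.12],0,0.18],[[0,0,0.12],0,0.18],[[0,0,0.12],0,0.18],[[0,0,0.08],0,0.18],[[0,0,0.04],0,0.18],[[0,0,0.02],0,0.18],[[0,0,0],0,0.18],[[0,0,0],0,0.18]]}}

```text
time_s: 7.08
eef_pos: [0.471, 0.1307, 0.01]
ee_rot: [0.0, 3.14, 0.0]
force: [0.2, -0.8, -0.1]
opening: 0.0502
gripper_force: 0.0
```

Call:
{"api": "step_arm", "payload": {"targets": [[[0.005,0.006,0.01],0,0.18],[[0,0,0.01],0,0.18],[[0,0,0],0,0.18]]}}

```text
time_s: 7.45
eef_pos: [0.4686, 0.1325, 0.0031]
ee_rot: [0.0, -3.141, 0.0]
force: [-0.1, 0.4, -0.1]
opening: 0.0502
gripper_force: 0.0
```

```bash
python3 - <<'E'
from h import *
s=r.state();print(s["eef_pos"],s["force"])
e=grab("side","2"); crop(e,180,110,260,200,6,"pics/c2.png")
E
```

```text
[0.4686 0.1325 0.0031] [-0.0512  0.4498 -0.057 ]
```

View pics/c2.png

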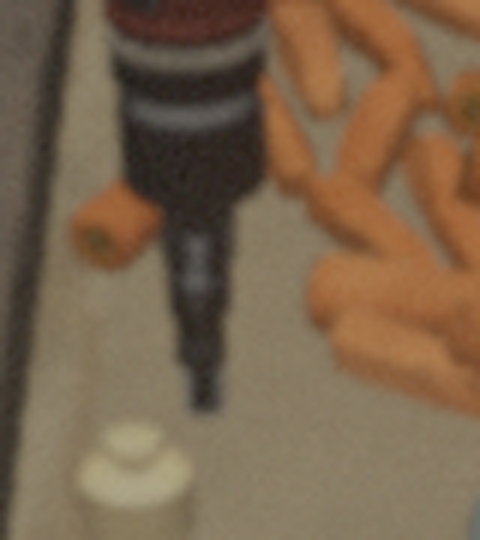

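The view shows the near finger (205,400) down at the table and hiding the small weight; the carrot (110,225) is well behind it. I'm closing.

Call:
{"api": "step_arm", "payload": {"targets": [[[0,0,0],0,-0.2],[[0,0,0],0,-0.6],[[0,0,0],0,-0.6],[[0,0,0],0,-0.6],[[0,0,0],0,-0.6]], "newtons": 25}}

```text
time_s: 8.12
eef_pos: [0.4689, 0.1326, 0.0035]
ee_rot: [0.0, 3.141, 0.0]
force: [-1.4, 1.3, 6.1]
opening: 0.0226
gripper_force: 24.6
```

Call:
{"api": "step_arm", "payload": {"targets": [[[0,0,-0.03],0,-0.6],[[0,0,-0.05],0,-0.6],[[0,0,-0.1],0,-0.6],[[0,0,-0.1],0,-0.6],[[0,0,-0.1],0,-0.6],[[0,0,0],0,-0.6]]}}

```text
time_s: 8.88
eef_pos: [0.4706, 0.1327, 0.1201]
ee_rot: [0.0, 3.137, 0.001]
force: [0.1, 0.3, -0.9]
opening: 0.0226
gripper_force: 24.8
```

```bash
python3 - <<'E'
from h import *
e=grab("side","3"); crop(e,180,90,260,190,6,"pics/c3.png")
E
```

```text
(no output)
```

View pics/c3.png

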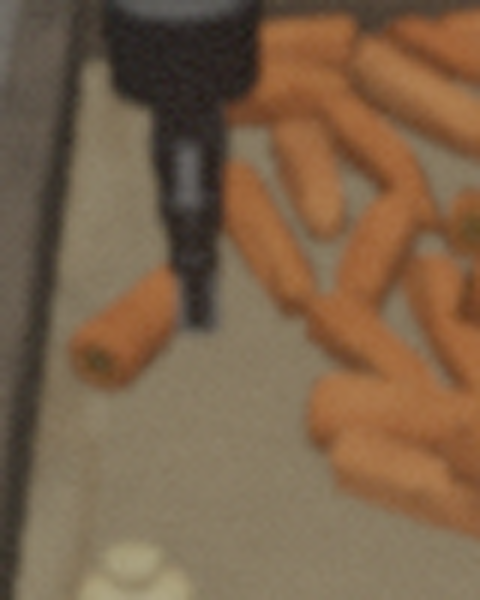

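The weight is in the gripper: it is gone from the table and the opening holds at 22.6 mm. I'm moving to the pan.

Call:
{"api": "step_arm", "payload": {"targets": [[[-0.001,-0.1536,0],0,-0.6],[[-0.001,-0.1536,0],0,-0.6],[[-0.001,-0.1536,0],0,-0.6],[[-0.001,-0.1536,0],0,-0.6],[[-0.001,-0.1536,0],0,-0.6],[[-0.001,-0.1536,0],0,-0.6],[[-0.001,-0.1536,0],0,-0.6],[[-0.001,-0.1536,0],0,-0.6],[[-0.001,-0.1536,0],0,-0.6],[[-0.001,-0.1536,0],0,-0.6],[[-0.001,-0.1536,0],0,-0.6],[[-0.001,-0.1536,0],0,-0.6]]}}

```text
time_s: 10.42
eef_pos: [0.4716, -0.4215, 0.1161]
ee_rot: [-0.0, -3.14, -0.002]
force: [0.2, 0.2, -0.3]
opening: 0.0226
gripper_force: 24.8
```

Call:
{"api": "step_arm", "payload": {"targets": [[[0,0,0.1],0,-0.6],[[0,0,0.06],0,-0.6],[[0,0,0.03],0,-0.6],[[0,0,0],0,-0.6],[[0,0,0],0,-0.6]]}}

```text
time_s: 11.05
eef_pos: [0.4727, -0.4207, 0.061]
ee_rot: [-0.0, 3.141, -0.001]
force: [0.6, -0.4, -0.9]
opening: 0.0224
gripper_force: 24.9
```

Call:
{"api": "step_arm", "payload": {"targets": [[[0,0,0.008],0,-0.6],[[0,0,0.008],0,-0.6],[[0,0,0.004],0,-0.6],[[0,0,0.003],0,-0.6],[[0,0,0],0,-0.6],[[0,0,0],0,-0.6]]}}

```text
time_s: 11.8
eef_pos: [0.4723, -0.4204, 0.0535]
ee_rot: [0.0, 3.142, 0.0]
force: [-1.0, 0.8, 2.4]
opening: 0.0224
gripper_force: 25.2
```

Call:
{"api": "step_arm", "payload": {"targets": [[[0,0,0],0,-0.35],[[0,0,0],0,-0.15],[[0,0,0],0,0],[[0,0,-0.02],0,0],[[0,0,-0.08],0,0],[[0,0,-0.1],0,0],[[0,0,-0.12],0,0],[[0,0,0],0,-1],[[0,0,0],0,-1]]}}

```text
time_s: 12.92
eef_pos: [0.4722, -0.4204, 0.1493]
ee_rot: [-0.0, -3.141, -0.0]
force: [-0.2, 0.5, -0.8]
opening: 0.007
gripper_force: 0.0
```

```bash
python3 - <<'E'
from h import *
d=grab("top","4"); e=grab("side","4")
t=cv2.resize(d["frame"][170:250,270:420,::-1],(400,213),interpolation=cv2.INTER_CUBIC)
u=cv2.resize(e["frame"][180:350,170:310,::-1],(400,486),interpolation=cv2.INTER_CUBIC)
o=np.zeros((486,800,3),np.uint8);o[:213,:400]=t;o[:,400:]=u;cv2.imwrite("pics/c4.png",o)
print(r.state()["eef_pos"])
E
```

```text
[ 0.4719 -0.42    0.1484]
```

View pics/c4.png

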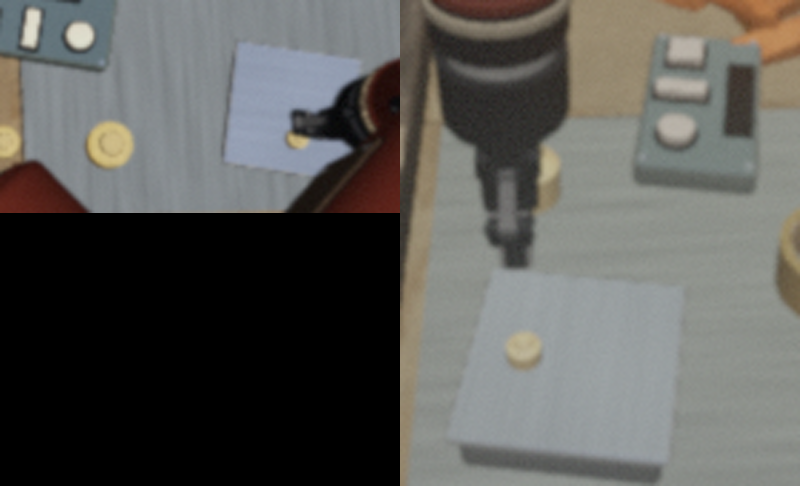

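The small weight stands upright on the pan at (523,350) in the side view. Next is the square key.

Call:
{"api": "step_arm", "payload": {"targets": [[[-0.065,0.1515,0],0,-1],[[-0.065,0.1515,0],0,-1],[[-0.065,0.1515,0],0,-1],[[-0.065,0.1515,0],0,-1],[[-0.065,0.1515,0],0,-1],[[-0.065,0.1515,0],0,-1],[[-0.065,0.1515,0],0,-1],[[-0.065,0.1515,0],0,-1],[[0,0,0.1],0,-1],[[0,0,0.1],0,-1],[[0,0,0.08],0,-1],[[0,0,0],0,-1]]}}

```text
time_s: 14.52
eef_pos: [0.6262, -0.0564, 0.0628]
ee_rot: [-0.0, -3.137, -0.002]
force: [-0.2, -0.3, 0.8]
opening: -0.0001
gripper_force: 0.0
```

Call:
{"api": "step_arm", "payload": {"targets": [[[0,0,0.03],0,-1],[[0,0,0.014],0,-1],[[0,0,0.014],0,-1],[[0,0,0.007],0,-1],[[0,0,0.007],0,-1],[[0,0,0.004],0,-1],[[0,0,0],0,-1],[[0,0,0],0,-1]]}}

```text
time_s: 15.52
eef_pos: [0.6285, -0.057, 0.0428]
ee_rot: [0.0, 3.141, -0.0]
force: [-0.8, -0.3, 3.1]
opening: 0.0001
gripper_force: 1.3
```

Call:
{"api": "step_arm", "payload": {"targets": [[[0,0,0.007],0,-1],[[0,0,0.005],0,-1],[[0,0,0],0,-1],[[0,0,0],0,-1]]}}

```text
time_s: 16.02
eef_pos: [0.6286, -0.057, 0.0407]
ee_rot: [0.0, 3.141, -0.001]
force: [-6.5, 0.2, 19.6]
opening: 0.0001
gripper_force: 9.8
```

Call:
{"api": "step_arm", "payload": {"targets": [[[0,0,-0.1],0,-1],[[0,0,-0.1],0,-1],[[0,0,-0.1],0,-1],[[0,0,-0.06],0,0.46],[[0.123,-0.016,0],0,0.46],[[0.123,-0.016,0],0,0.46],[[0.123,-0.016,0],0,0.46],[[0.123,-0.016,0],0,0.46],[[0,0,0],0,0.46],[[0,0,0],0,0.46]]}}

```text
time_s: 17.27
eef_pos: [0.4816, -0.0762, 0.1472]
ee_rot: [0.0, 3.14, -0.0]
force: [-0.2, 0.7, 0.6]
opening: 0.062
gripper_force: 0.0
```

Down to about z = 0.008.

Call:
{"api": "step_arm", "payload": {"targets": [[[0,0,0.12],0,0.46],[[0,0,0.12],0,0.46],[[0,0,0.12],0,0.46],[[0,0,0.06],0,0.46],[[0,0,0.04],0,0.46],[[0,0,0],0,0.46],[[0,0,0],0,0.46]]}}

```text
time_s: 18.15
eef_pos: [0.4816, -0.0762, 0.0096]
ee_rot: [-0.0, 3.14, -0.001]
force: [0.3, -0.1, 0.0]
opening: 0.0625
gripper_force: 0.0
```

Call:
{"api": "step_arm", "payload": {"targets": [[[0.004,0,0.01],0,0.3],[[0,0,0],0,0.1],[[0,0,0],0,-0.3],[[0,0,0],0,-0.3],[[0,0,0],0,-0.3],[[0,0,0],0,-0.3]], "newtons": 40}}

```text
time_s: 18.9
eef_pos: [0.4797, -0.0763, 0.0065]
ee_rot: [0.0, 3.141, -0.001]
force: [-2.0, -0.3, 5.9]
opening: 0.0361
gripper_force: 39.4
```

Call:
{"api": "step_arm", "payload": {"targets": [[[0,0,-0.03],0,-0.3],[[0,0,-0.07],0,-0.3],[[0,0,-0.1],0,-0.3],[[0,0,-0.1],0,-0.3],[[0,0,-0.1],0,-0.3],[[0,0,0],0,-0.3],[[0,0,0],0,-0.3]]}}

```text
time_s: 19.77
eef_pos: [0.4789, -0.0758, 0.1251]
ee_rot: [-0.0, -3.14, -0.001]
force: [-0.6, 0.4, -5.8]
opening: 0.0361
gripper_force: 41.3
```

Call:
{"api": "step_arm", "payload": {"targets": [[[-0.0208,-0.129,0],0,-0.3],[[-0.0208,-0.129,0],0,-0.3],[[-0.0208,-0.129,0],0,-0.3],[[-0.0208,-0.129,0],0,-0.3],[[-0.0208,-0.129,0],0,-0.3],[[-0.0208,-0.129,0],0,-0.3],[[-0.0208,-0.129,0],0,-0.3],[[-0.0208,-0.129,0],0,-0.3],[[-0.0208,-0.129,0],0,-0.3],[[0,0,0],0,-0.3],[[0,0,0],0,-0.3]]}}

```text
time_s: 21.15
eef_pos: [0.5347, -0.4233, 0.1239]
ee_rot: [-0.001, -3.139, -0.004]
force: [-0.8, 0.0, -4.4]
opening: 0.0357
gripper_force: 41.8
```

Call:
{"api": "step_arm", "payload": {"targets": [[[0,0,0.09],0,-0.3],[[0,0,0.06],0,-0.3],[[0,0,0.03],0,-0.3],[[0,0,0],0,-0.3],[[0,0,0],0,-0.3]]}}

```text
time_s: 21.78
eef_pos: [0.5362, -0.4247, 0.0728]
ee_rot: [-0.0, 3.141, -0.001]
force: [-0.0, 0.8, -3.9]
opening: 0.0363
gripper_force: 41.8
```

Call:
{"api": "step_arm", "payload": {"targets": [[[0,0,0.02],0,-0.3],[[0,0,0.015],0,-0.3],[[0,0,0.008],0,-0.3],[[0,0,0.004],0,-0.3],[[0,0,0.004],0,-0.3],[[0,0,0.003],0,-0.3],[[0,0,0],0,-0.3],[[0,0,0],0,-0.3]]}}

```text
time_s: 22.78
eef_pos: [0.5358, -0.4245, 0.0566]
ee_rot: [0.0, 3.141, -0.001]
force: [-3.3, 3.1, 5.2]
opening: 0.0361
gripper_force: 42.8
```

Contact is made. I'm releasing and rising.

Call:
{"api": "step_arm", "payload": {"targets": [[[0,0,0],0,0],[[0,0,0],0,0.2],[[0,0,0],0,0.4],[[0,0,-0.02],0,0.4],[[0,0,-0.08],0,0.4],[[0,0,-0.1],0,0.4],[[0,0,-0.12],0,0.4],[[0,0,0],0,-1],[[0,0,0],0,-1],[[0,0,0],0,-1]], "newtons": 20}}

```text
time_s: 24.02
eef_pos: [0.5352, -0.4239, 0.1507]
ee_rot: [-0.0, -3.14, -0.002]
force: [-0.3, -0.1, 0.5]
opening: 0.0055
gripper_force: 0.0
```

```bash
python3 - <<'E'
from h import *
e=grab("side","5"); crop(e,170,180,310,330,4,"pics/c5.png")
print(r.state()["eef_pos"])
E
```

```text
[ 0.5352 -0.4239  0.1507]
```

View pics/c5.png

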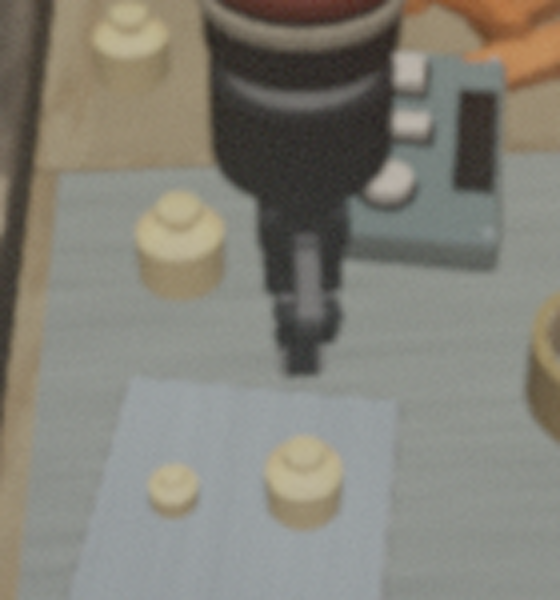

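Both weights stand upright on the pan, at (173,490) and (303,485). Now the long key.

Call:
{"api": "step_arm", "payload": {"targets": [[[-0.039,0.147,0],0,-1],[[-0.039,0.147,0],0,-1],[[-0.039,0.147,0],0,-1],[[-0.039,0.147,0],0,-1],[[-0.039,0.147,0],0,-1],[[-0.039,0.147,0],0,-1],[[-0.039,0.147,0],0,-1],[[0,0,0.1],0,-1],[[0,0,0.1],0,-1],[[0,0,0.08],0,-1],[[0,0,0],0,-1],[[0,0,0],0,-1]]}}

```text
time_s: 25.58
eef_pos: [0.618, -0.1158, 0.0684]
ee_rot: [0.0, 3.141, -0.0]
force: [-0.7, -0.4, -0.1]
opening: -0.0003
gripper_force: 0.0
```

Call:
{"api": "step_arm", "payload": {"targets": [[[0,0,0.03],0,-1],[[0,0,0.014],0,-1],[[0,0,0.014],0,-1],[[0,0,0.007],0,-1],[[0,0,0.007],0,-1],[[0,0,0.004],0,-1],[[0,0,0],0,-1],[[0,0,0],0,-1]]}}

```text
time_s: 26.58
eef_pos: [0.6176, -0.1157, 0.0451]
ee_rot: [0.0, 3.142, -0.0]
force: [-0.7, -0.3, 0.6]
opening: -0.0001
gripper_force: 0.8
```

Call:
{"api": "step_arm", "payload": {"targets": [[[0,0,0.008],0,-1],[[0,0,0.007],0,-1],[[0,0,0.005],0,-1],[[0,0,0],0,-1],[[0,0,0],0,-1]]}}

```text
time_s: 27.2
eef_pos: [0.6179, -0.1158, 0.0407]
ee_rot: [0.0, 3.141, -0.001]
force: [-6.7, 1.1, 19.1]
opening: 0.0001
gripper_force: 9.8
```

Fully home. I'm retracting and taking a final look.

Call:
{"api": "step_arm", "payload": {"targets": [[[0,0,-0.1],0,-1],[[0,0,-0.15],0,-1],[[0,0,-0.15],0,-1],[[0.1,0.1,-0.1],0,-1],[[0.1,0.1,0],0,-1],[[0.1,0.1,0],0,-1],[[0,0,0],0,-1],[[0,0,0],0,-1]]}}

```text
time_s: 28.2
eef_pos: [0.5283, -0.0259, 0.1891]
ee_rot: [-0.0, 3.141, -0.001]
force: [-0.1, 0.1, 0.6]
opening: -0.0
gripper_force: 0.0
```

```bash
python3 - <<'E'
from h import *
e=grab("side","6"); crop(e,170,150,400,350,3,"pics/c6.png")
E
```

```text
(no output)
```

View pics/c6.png

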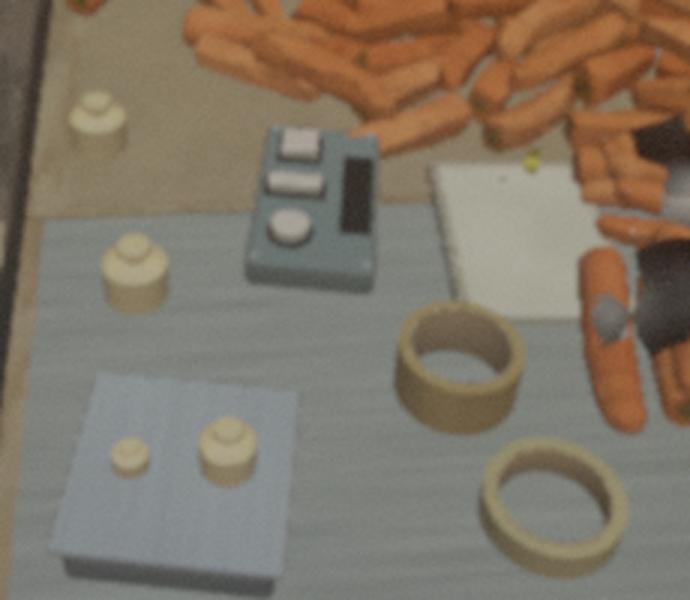

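The weights are upright on the pan at (130,455) and (228,450), all keys are up, and the tapes have not moved. I'm handing in.

```bash
python3 -c "
from workcell import r
print(r.hand_in())"
```

```text
the job is handed in; nothing more can be done
None
```

The calibration was done in the order asked and handed in at about 28 s; each key bottomed out and sprang back, both weights stand upright on the pan, and neither the carrot nor the tape rolls were touched (no verdict came back).

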